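# Tap a chicory head to the middle of the coring stand

## Robot

A 6-joint arm with a two-finger parallel gripper is mounted at the origin on the work surface. World frame = base frame: x ahead of the robot, y to its left, z up, the work surface at z = 0. Lengths are in m, angles in degrees, forces in N, time in s.
With the tool pointing down it reaches from about 0.3 to 0.75 m from the base axis. Payload 8.5 kg.
Tool frame: the origin (TCP) lies between the finger pads; the fingertips stand 17 mm ahead of it and the grasp point (between the pads) lies 2 mm behind it; z points along the fingers, y is the direction in which the jaws open and shut (so a half turn about z gives the same grasp; the last joint's range is limited). The gripper opens to 85 mm and grips with 20 to 120 N. Pads are 22 mm wide; open, the fingers measure 114 mm over their backs; the gripper's body (76 mm by 85 mm) begins 54 mm behind the grasp point. The pads swing forward as they close: fully open they stand 13 mm farther back than shut.
Start: joints at [60.774, 21.807, 74.336, -0, 83.858, -12.336], TCP at [0.16, 0.526, 0.248] pointing down, gripper open.
Joint ranges: [-178.18, 178.18], [-50.72, 133.34], [12.68, 142.11], [-81.47, 261.47], [9.98, 163.14], [-165.26, 165.26]. Speed limits (degrees/s): [136.94, 136.94, 180, 180, 180, 180].

## Interface

Orientations are given as a 3x3 rotation matrix whose columns are the frame's x, y, z axes.
In Python, from rig import readout, eyes, env gives the robot as it stands.
- The arm moves only by the tool arm_command, never from a script. Its argument "rows" is text: rows parted by semicolons, each of 7 numbers parted by spaces: the closure, from 0 (fully open) to 1 (shut), then the shift along the tool's x, y, z in mm, then the turn, a rotation vector about the tool's x, y, z in degrees. In form: grip dx dy dz rx ry rz; .... A call has 1 to 5 rows; each row shifts and turns the commanded pose from where the row before left it, along the tool's axes as they then stand; what a row does not reach is not made up. A row lasts 1/12 s, in which the tool goes at most 41.7 mm and 7.16 degrees, less where a joint would pass 70% of its speed; a pose out of reach is approached as far as the arm can. A call with a gripper value outside its range is refused whole. The fingers move at their own pace and stop on an object; "squeeze" is the grip in N (left out, the last holds). Time passes only in rows, so rows that do not move let the fingers close. It gives the time, the measured TCP pose, the force and the opening at its end, in the units of the state.
- readout.observe(): the state, without advancing time (a new reading comes with each control period).
- eyes.get_image(name): name is "side" or "top" or "wrist"; returns the picture (400x640x3 uint8, red, green, blue); there is no depth.
- eyes.camera_model(name): a dict with "mtx" (3x3 intrinsics, pixels), "view" (4x4, takes a point from world to camera coordinates). Camera axes: x right, y up, looking along -z (the intrinsics and any distortion apply to the point x, -y, -z); pixel columns grow to the right and rows downward; lengths in m; the calibration is good to about 2 mm. A picture is of the moment at which its call begins: read the wrist's pose just before it. camera_model takes no time and is no camera call; for the wrist camera it gives the pose at the moment of the call.
- env.close_job(): hands the job in, once; it reports no verdict.
The state is a dict: "time_s": time; "q": joint angles; "qvel": joint speeds; "joint_efforts": joint torques, N m; "position": TCP position; "tool_rot": TCP orientation; "ft_force": force on the tool from outside, world axes, zero at the start; "wrist_torque": the same for the moment, N m; "grip_width": finger opening in m.
Only numpy, scipy, OpenCV 4.12 (cv2) and the standard library are available. Lean on these libraries where they do the work, as an engineer would, in place of code of your own. Each camera call takes 0.05 s, during which the arm holds its last target. There are 200 camera calls.

## Task

The small chicory head stands off-centre on the white coring stand. Tap or push it lightly with a fingertip, never gripping or lifting it, until it stands upright in the middle of the red ring with its brown root nowhere over the ring, and then take the hand away. Do not knock it over, push hard, or disturb the other things on the mat.

Things in the scene. Friction and masses are not known exactly. Their poses are not given: they have to be found in the camera images.
- chicory: The head to centre: small chicory, pale yellow-green leaves on a brown root stub, upright, 88 mm tall, 84 to 168 g. Origin: centre of its flat underside, a disc of only 15 mm radius; z up its axis. Round all about. Stands loose on the stand, 13 to 22 mm off-centre in any direction at the start. It must never be lifted off the stand; over 5 N is too hard a push, a light one needs 1 to 2 N.
- chicory_root (a point): Point on the head's axis 14 mm above its underside, mid-height of the widest part of its brown root: 24 mm radius from 8 to 20 mm above the underside. A slow push here slides the head.
- chicory_leaves (a point): Point on the head's axis 44 mm above its underside, where the leaves are widest, 20 mm radius. Below, the neck narrows to 17 mm radius at 28 mm; above, the leaves taper to the tip at 88 mm. A push on the leaves may tip the head over.
- stand_centre (a point): Centre of the level top of the fixed stand, 64 mm above the table: a white flat disc, 45 mm radius, 8 mm thick, no rim, on a stem of 18 mm radius and a dark foot of 55 mm radius. A red ring painted flat around this point has 30 mm inner and 33 mm outer radius: the 24 mm root clears it when the head is within 6 mm of the centre.
- mat: Dark fixed rubber mat, 300 x 460 x 4 mm (x, y, z), origin at the centre of its underside, that carries the stand and the bystanders. It may be turned by up to 0.3 rad.
- spare_chicory: A second, like chicory head standing on the mat, 130 mm or more from the stand's centre; to be left alone. Origin at the centre of its underside.
- flask: Aluminium flask with a black cap, 54 mm across, 100 mm tall, standing on the mat 130 mm or more from the stand's centre; to be left alone. Origin at the centre of its underside.
- punnet: Empty green open plastic punnet, 90 x 70 x 45 mm, on the mat 130 mm or more from the stand's centre; to be left alone. Origin at the centre of its underside.
There are look-alikes about, which are no part of the job. What is shaped like the chicory but pink is not meant. There is more than one size of the part that bears stand_centre; the job needs the larger.

How it is judged:
By the outcome, as a careful person would: the job done as asked, in the order asked, and still so for the second after the job is handed in, with the robot touching nothing.
It also fails if it takes over 40 s, if anything falls off the work surface, if the arm or the gripper's body presses on something with over 40 N, if the wrist force passes 120 N, or if a joint passes its speed limit or range.

## Working session

There is one attempt and no reset: what is moved stays moved. The work goes in short steps, Python scripts to look and compute and a tool call to move; the robot and the scene stay as the last step left them, time stands still between calls to the robot, and variables do not carry over. Pictures are saved under pics/ and viewed, about 8 in all and at most 12, crops included, and the job is handed in when it is done.

Besides the shell and the picture viewer there is one more tool, called after "Request:" as name(argument=value, ...), one argument or row to a line, values as JSON. arm_command: Moves the arm, as the interface text tells. Its arguments: {"type":"object","properties":{"rows":{"type":"string"},"squeeze":{"type":"number"}},"required":["rows"]}

```bash
ls; mkdir -p pics; python3 - <<'E'
from rig import readout, eyes, env
import cv2,numpy as np
print(readout.observe())
for n in("top","side"):
    im=eyes.get_image(n); cv2.imwrite(f"pics/{n}0.png",im[:,:,::-1]); m=eyes.camera_model(n); print({k:(np.round(v,4).tolist() if not isinstance(v,str) else v) for k,v in m.items()})
a=cv2.imread("pics/top0.png");b=cv2.imread("pics/side0.png")
E
```

```text
pics
{'time_s': 0.0, 'q': array([ 6.07735308e+01,  2.18426222e+01,  7.43840571e+01, -3.98011452e-05,
        8.38582613e+01, -1.23348536e+01]), 'qvel': array([-0.05164441,  0.06867827,  0.05805326,  0.01650634,  0.01681114,
       -0.03867057]), 'joint_efforts': array([ 5.60285152e-04, -4.48453939e+01, -2.31274742e+01, -2.51497722e-04,
        4.80370276e-03,  3.77880639e-06]), 'position': array([0.1596725 , 0.52603935, 0.24770056]), 'tool_rot': array([[-9.56856022e-01,  2.90561578e-01, -7.23243405e-04],
       [ 2.90562307e-01,  9.56855199e-01, -1.29410359e-03],
       [ 3.16022431e-04, -1.44841808e-03, -9.99998901e-01]]), 'ft_force': array([-0.68114632,  0.56726172,  0.34478688]), 'wrist_torque': array([-0.00816867, -0.0006919 ,  0.03220495]), 'grip_width': 0.08576922578974745}
{'mtx': [[372.7628, 0.0, 324.2713], [0.0, 372.7628, 202.6003], [0.0, 0.0, 1.0]], 'view': [[-0.0229, -0.9997, 0.0131, 0.0533], [0.995, -0.0215, 0.0977, -0.6462], [-0.0974, 0.0153, 0.9951, -0.8794], [0.0, 0.0, 0.0, 1.0]]}
{'mtx': [[468.8421, 0.0, 318.1183], [0.0, 468.8421, 200.8805], [0.0, 0.0, 1.0]], 'view': [[0.994, -0.1067, 0.0238, -0.609], [0.0493, 0.6322, 0.7732, -0.12], [-0.0975, -0.7674, 0.6337, -1.0887], [0.0, 0.0, 0.0, 1.0]]}
```

View pics/top0.png

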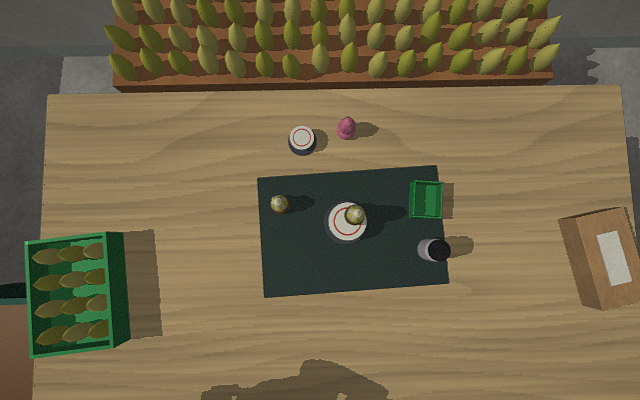

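View pics/side0.png

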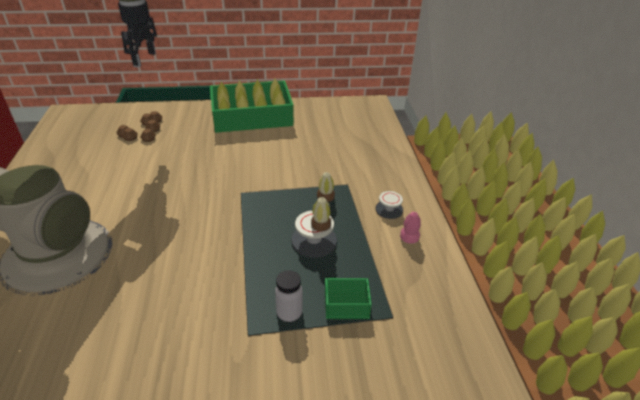

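Top view: stand on the mat at (347,222), with the chicory on it at (355,214). Look-alikes are the spare at (279,203), the pink head at (347,128) and the small stand at (302,140). The flask is at (434,250) and the punnet at (426,199). I choose the head on the mat's larger stand.

```bash
cat > h.py <<'E'
from rig import readout, eyes, env
import cv2,numpy as np
from scipy.optimize import least_squares
ZT=0.064
PROF=[(0,15),(8,24),(20,24),(28,17),(44,20),(60,16.5),(75,9),(88,1)]
def proj(m,P):
    P=np.atleast_2d(P); c=(m["view"][:3,:3]@P.T).T+m["view"][:3,3]; c=c*[1,-1,-1]
    u=(m["mtx"]@c.T).T; return u[:,:2]/u[:,2:]
def unproj(m,uv,z):
    uv=np.atleast_2d(uv).astype(float); d=np.c_[uv,np.ones(len(uv))]@np.linalg.inv(m["mtx"]).T*[1,-1,-1]
    R=m["view"][:3,:3]; o=-R.T@m["view"][:3,3]; d=d@R; return o+d*((z-o[2])/d[:,2])[:,None]
def ringpix(im,c,r):
    h=cv2.cvtColor(im,cv2.COLOR_RGB2HSV).astype(int)
    k=((h[...,0]<8)|(h[...,0]>170))&(h[...,1]>70)&(h[...,2]>70)
    y,x=np.nonzero(k); s=np.hypot(x-c[0],y-c[1])<r; return np.c_[x,y][s],h[...,1][y,x][s]
def fitring(m,pts,w):
    P=unproj(m,pts,ZT)[:,:2]
    f=least_squares(lambda c:(np.hypot(*(P-c).T)-.0315),np.median(P,0),loss="soft_l1",f_scale=.001)
    return f.x,np.std(f.fun),len(P)
def circ(c,z,r,n=60):
    a=np.linspace(0,2*np.pi,n); return np.c_[c[0]+r*np.cos(a),c[1]+r*np.sin(a),np.full(n,z)]
def overlay(name,im,m,c,head,fn,box,s):
    x0,y0,x1,y1=box; o=cv2.resize(im[y0:y1,x0:x1,::-1],None,fx=s,fy=s,interpolation=cv2.INTER_CUBIC)
    def dr(P,col): cv2.polylines(o,[np.int32((proj(m,P)-[x0-.5,y0-.5])*s)],False,col,1)
    if c is not None: dr(circ(c,ZT,.0315),(255,0,0)); dr(circ(c,ZT,.045),(255,255,0))
    if head is not None:
        for z,r in PROF: dr(circ(head,ZT+z/1e3,r/1e3),(255,0,255))
    cv2.imwrite(fn,o)
E
python3 - <<'E'
from h import *
for n,c in(("top",(347,222)),("side",(315,225))):
    im=cv2.imread(f"pics/{n}0.png")[:,:,::-1].copy(); m=eyes.camera_model(n)
    p,w=ringpix(im,c,28); f=fitring(m,p,w); print(n,f)
    guess=unproj(m,[(355,214)],ZT+.07)[0] if n=="top" else g
    g=guess; print(g)
    b=(300,170,400,260) if n=="top" else (265,160,365,260)
    overlay(n,im,m,f[0],g,f"pics/{n}c.png",b,4)
a=cv2.imread("pics/topc.png");b=cv2.imread("pics/sidec.png")
o=np.zeros((400,800,3),np.uint8);o[:360,:400]=a;o[:,400:]=b;cv2.imwrite("pics/c1.png",o)
m=eyes.camera_model("wrist");R=m["view"][:3,:3];print(m["mtx"],-R.T@m["view"][:3,3],R)
m=eyes.camera_model("top");print(np.round(unproj(m,[(434,250),(426,199),(279,203)],.07),3))
E
```

```text
top (array([ 0.59999734, -0.01334493]), np.float64(0.0011967948593344852), 107)
[ 0.61100045 -0.02542109  0.134     ]
side (array([ 0.60019938, -0.01462774]), np.float64(0.0010799032687941199), 39)
[ 0.61100045 -0.02542109  0.134     ]
[[285.28983215   0.         317.56392412]
 [  0.         285.28983215 203.80651731]
 [  0.           0.           1.        ]] [0.09352745 0.54585178 0.37376093] [[ 0.29146282  0.95658145 -0.00116264]
 [-0.92169845  0.2805086  -0.26793075]
 [-0.25597145  0.07916346  0.96343747]]
[[ 0.528 -0.212  0.07 ]
 [ 0.647 -0.2    0.07 ]
 [ 0.645  0.145  0.07 ]]
```

View pics/c1.png

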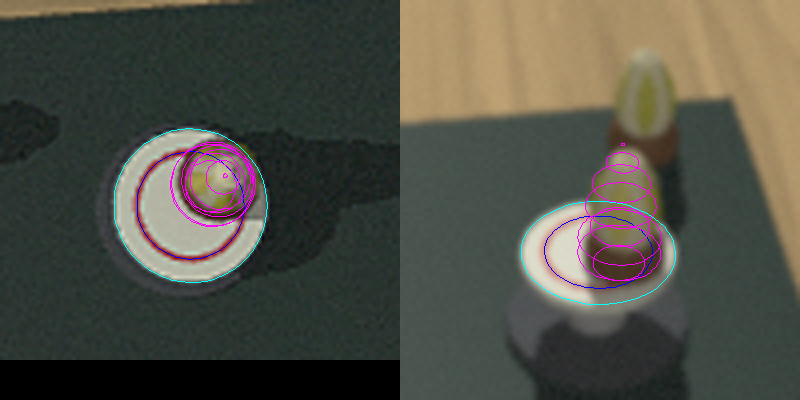

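Ring centre is about (0.600, -0.014). The head stands roughly 13 mm in +x and 13 mm in -y from it. I'll push along (-1,+1) with the shut, tilted fingers. Planning the approach.

```bash
python3 - <<'E'
from h import *
from scipy.spatial.transform import Rotation as Ro
s=readout.observe();R=s["tool_rot"];p=s["position"];goal=np.array([.665,-.079,.20]);n=20
step=(goal-p)/n
out=[]
for i in range(n):
    t=np.r_[np.round(R.T@step*1e3,0)]
    w=np.array([0,0,-6.9]) if i<9 else (np.array([-6,0,0]) if i<13 else np.zeros(3))
    out.append("1 %g %g %g %g %g %g"%(*t,*w)); p=p+R@t/1e3; R=R@Ro.from_rotvec(w,degrees=True).as_matrix()
for i in range(0,n,5): print("; ".join(out[i:i+5]))
print(p,R)
E
```

```text
1 -33 -22 2 0 0 -6.9; 1 -30 -25 2 0 0 -6.9; 1 -27 -29 2 0 0 -6.9; 1 -23 -32 2 0 0 -6.9; 1 -19 -34 2 0 0 -6.9
1 -15 -36 2 0 0 -6.9; 1 -10 -38 2 0 0 -6.9; 1 -6 -39 2 0 0 -6.9; 1 -1 -39 2 0 0 -6.9; 1 4 -39 2 -6 0 0
1 4 -39 -2 -6 0 0; 1 4 -39 -6 -6 0 0; 1 4 -38 -10 -6 0 0; 1 4 -37 -14 0 0 0; 1 4 -37 -14 0 0 0
1 4 -37 -14 0 0 0; 1 4 -37 -14 0 0 0; 1 4 -37 -14 0 0 0; 1 4 -37 -14 0 0 0; 1 4 -37 -14 0 0 0
[ 0.66234739 -0.0818187   0.20577657] [[-0.70450849 -0.64809113 -0.28921561]
 [-0.70969451  0.64405399  0.28553136]
 [ 0.00122012  0.406414   -0.91368823]]
```

Request:
arm_command(
  rows="1 -33 -22 0 0 0 -6.9; 1 -30 -25 0 0 0 -6.9; 1 -27 -29 0 0 0 -6.9; 1 -23 -32 0 0 0 -6.9; 1 -19 -34 0 0 0 -6.9",
)

```text
time_s: 0.52
position: [0.2752, 0.3837, 0.2481]
tool_rot: [[-0.965, -0.264, -0.0], [-0.264, 0.965, -0.0], [0.001, -0.0, -1.0]]
ft_force: [0.8, 0.1, -0.5]
grip_width: 0.0256
```

Request:
arm_command(
  rows="1 -15 -36 0 0 0 -6.9; 1 -10 -38 0 0 0 -6.9; 1 -6 -39 0 0 0 -6.9; 1 -1 -39 0 0 0 -6.9; 1 4 -39 0 -6 0 0",
)

```text
time_s: 0.93
position: [0.3769, 0.2417, 0.2486]
tool_rot: [[-0.769, -0.636, -0.065], [-0.64, 0.764, 0.08], [-0.001, 0.103, -0.995]]
ft_force: [0.2, 1.4, -0.7]
grip_width: -0.0002
```

Request:
arm_command(
  rows="1 4 -39 -4 -6 0 0; 1 4 -39 -8 -6 0 0; 1 4 -38 -12 -6 0 0; 1 4 -37 -16 0 0 0; 1 4 -37 -16 0 0 0",
)

```text
time_s: 1.35
position: [0.4893, 0.0716, 0.2463]
tool_rot: [[-0.776, -0.576, -0.258], [-0.631, 0.709, 0.315], [0.001, 0.407, -0.913]]
ft_force: [0.8, -0.0, 0.3]
grip_width: -0.0002
```

Request:
arm_command(
  rows="1 4 -37 -15 0 0 0; 1 4 -37 -15 0 0 0; 1 4 -37 -15 0 0 0; 1 4 -37 -15 0 0 0; 1 4 -37 -15 0 0 0",
)

```text
time_s: 1.77
position: [0.5997, -0.0944, 0.2401]
tool_rot: [[-0.775, -0.578, -0.257], [-0.632, 0.708, 0.314], [0.001, 0.406, -0.914]]
ft_force: [0.4, 0.2, 0.4]
grip_width: -0.0002
```

```bash
python3 - <<'E'
from h import *
ims={}
for n in("wrist","top","side"):
    m=eyes.camera_model(n); im=eyes.get_image(n); cv2.imwrite(f"pics/{n}1.png",im[:,:,::-1])
    np.save(f"pics/{n}1.npy",np.array([m["view"],np.pad(m["mtx"],((0,1),(0,1)))]))
    if n=="wrist":
        c=proj(m,[.6,-.014,ZT])[0]; print(c,proj(m,[.613,-.027,ZT]))
        overlay(n,im,m,(.6,-.014),(.613,-.027),"pics/w1.png",(0,0,640,400),1.25)
print(readout.observe()["position"])
E
```

```text
[304.26553728 231.23342436] [[289.36624461 235.11342252]]
[ 0.59973591 -0.09485357  0.23863667]
```

View pics/w1.png

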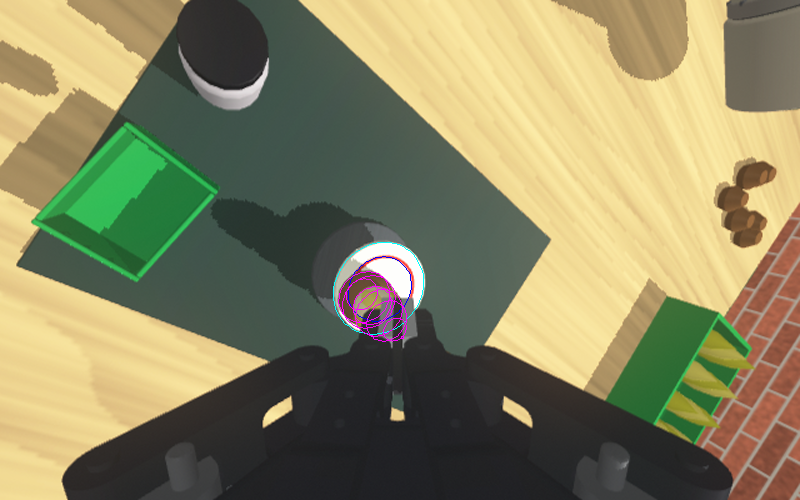

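Wrist view shows the head at about (365,290) on the stand at (380,288), matching the prediction. Now I'll fit its position by silhouette in the initial top and side pictures.

```bash
cat >> h.py <<'E'
def sil(m,c,shape,s,box):
    x0,y0,x1,y1=box; k=np.zeros(((y1-y0)*s,(x1-x0)*s),np.uint8)
    for (z,r),(z2,r2) in zip(PROF,PROF[1:]):
        P=np.r_[circ(c,ZT+z/1e3,r/1e3),circ(c,ZT+z2/1e3,r2/1e3)]
        cv2.fillConvexPoly(k,cv2.convexHull(np.int32((proj(m,P)-[x0-.5,y0-.5])*s)),1)
    return k>0
def headmask(im,s,box):
    x0,y0,x1,y1=box; o=cv2.resize(im[y0:y1,x0:x1],None,fx=s,fy=s,interpolation=cv2.INTER_LINEAR)
    h=cv2.cvtColor(o,cv2.COLOR_RGB2HSV).astype(int)
    k=((h[...,0]>=4)&(h[...,0]<45)&(h[...,1]>65)&(h[...,2]>25)).astype(np.uint8)
    k=cv2.morphologyEx(k,cv2.MORPH_OPEN,np.ones((2*s+1,)*2,np.uint8))
    n,l,st,_=cv2.connectedComponentsWithStats(k); return l==1+np.argmax(st[1:,4]) if n>1 else k>0
def fithead(views,g,s=4):
    def iou(c):
        t=0
        for m,k,b in views: q=sil(m,c,None,s,b); t+=(q&k).sum()/(q|k).sum()
        return t/len(views)
    best=np.array(g)
    for st in(.003,.001,.0005):
        c=[best+np.array([i,j])*st for i in range(-4,5) for j in range(-4,5)]
        best=c[np.argmax([iou(x) for x in c])]
    return best,iou(best)
E
cat > fit.py <<'E'
import sys
from h import *
t=sys.argv[1]; g=tuple(map(float,sys.argv[2:4])); V=[];rs=[];O=[]
for n in("top","side"):
    im=cv2.imread(f"pics/{n}{t}.png")[:,:,::-1].copy(); m=eyes.camera_model(n)
    u=proj(m,[g[0],g[1],ZT+.04])[0].astype(int); b=(u[0]-24,u[1]-26,u[0]+24,u[1]+26)
    # keep the spare out of the side window
    if n=="side": b=(u[0]-24,proj(m,[g[0],g[1],ZT+.088])[0].astype(int)[1]-3,u[0]+24,u[1]+26)
    k=headmask(im,4,b); V.append((m,k,b)); f=fitring(m,*ringpix(im,proj(m,[.6,-.014,ZT])[0],28)); rs.append(f[0])
    h,q=fithead([V[-1]],g); print(n,"ring",f,"head",h,q,"off mm",(h-f[0])*1e3)
    overlay(n,im,m,f[0],h,"/tmp/o.png",b,8); o=cv2.imread("/tmp/o.png")
    e=cv2.findContours(cv2.resize(k.astype(np.uint8),o.shape[1::-1]),0,2)[0]; cv2.drawContours(o,e,-1,(0,255,0),1); O.append(o)
print("joint",fithead(V,g))
H=max(o.shape[0] for o in O); cv2.imwrite(f"pics/fit{t}.png",np.hstack([np.pad(o,((0,H-o.shape[0]),(0,0),(0,0))) for o in O]))
E
python3 fit.py 0 .613 -.027
```

```text
top ring (array([ 0.59999734, -0.01334493]), np.float64(0.0011967948593344852), 107) head [ 0.6035 -0.0195] 0.3332750174947516 off mm [ 3.50266439 -6.15506703]
side ring (array([ 0.60019938, -0.01462774]), np.float64(0.0010799032687941199), 39) head [ 0.615 -0.027] 0.598133457769482 off mm [ 14.80062423 -12.37226332]
joint (array([ 0.6145, -0.0275]), np.float64(0.4621621348056577))
```

View pics/fit0.png

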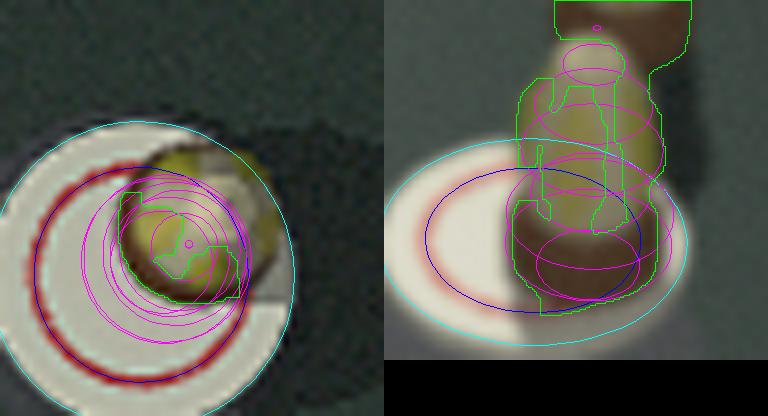

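```bash
python3 - <<'E'
s=open("h.py").read()
a=s.index("    k=cv2.morphologyEx"); b=s.index("def fithead")
s=s[:a]+'''    k[(h[...,0]<7)&(h[...,1]>110)&(h[...,2]>110)]=0
    k=cv2.morphologyEx(k,cv2.MORPH_CLOSE,np.ones((3*s,)*2,np.uint8))
    k=cv2.morphologyEx(k,cv2.MORPH_OPEN,np.ones((3*s,)*2,np.uint8))
    c=cv2.findContours(k,0,2)[0]; P=np.concatenate([x for x in c if cv2.contourArea(x)>40*s])
    k[:]=0; cv2.fillConvexPoly(k,cv2.convexHull(P),1); return k>0
'''+s[b:]
open("h.py","w").write(s)
f=open("fit.py").read().replace('ZT+.088])[0].astype(int)[1]-3','ZT+.06])[0].astype(int)[1]')
open("fit.py","w").write(f)
E
python3 fit.py 0 .614 -.028
```

```text
top ring (array([ 0.59999734, -0.01334493]), np.float64(0.0011967948593344852), 107) head [ 0.611 -0.029] 0.840207046251461 off mm [ 11.00266439 -15.65506703]
side ring (array([ 0.60019938, -0.01462774]), np.float64(0.0010799032687941199), 39) head [ 0.6145 -0.03  ] 0.8756906077348067 off mm [ 14.30062423 -15.37226332]
joint (array([ 0.613, -0.03 ]), np.float64(0.8479952407031222))
```

View pics/fit0.png

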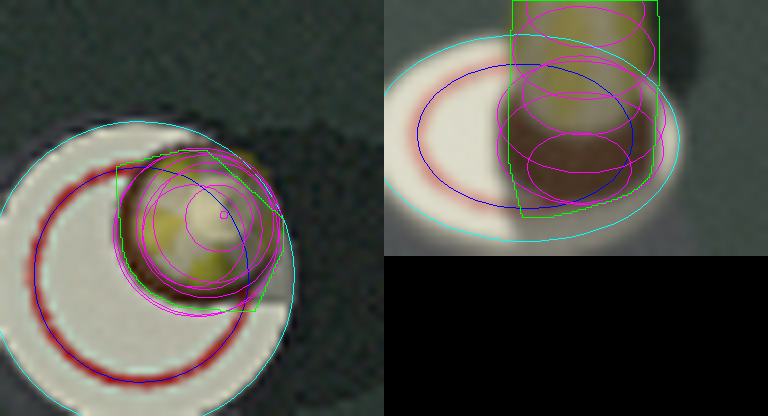

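```bash
cat > mv.py <<'E'
import sys
from h import *
s=readout.observe();R=s["tool_rot"];tip=s["position"]+.017*R[:,2]
t=np.array(list(map(float,sys.argv[1:4])))
print("tip",tip.round(4),"y",R[:,1].round(3),"z",R[:,2].round(3),"delta tool mm",(R.T@(t-tip)*1e3).round(1),"world-axes unit in tool",R.T.round(3).tolist())
E
python3 mv.py .653 -.072 .223; python3 mv.py .653 -.072 .075
```

```text
tip [ 0.5954 -0.0895  0.2231] y [-0.575  0.709  0.407] z [-0.258  0.315 -0.913] delta tool mm [-55.8 -20.8  -9.2] world-axes unit in tool [[-0.776, -0.63, 0.001], [-0.575, 0.709, 0.407], [-0.258, 0.315, -0.913]]
tip [ 0.5954 -0.0895  0.2231] y [-0.575  0.709  0.407] z [-0.258  0.315 -0.913] delta tool mm [-56.  -81.1 125.9] world-axes unit in tool [[-0.776, -0.63, 0.001], [-0.575, 0.709, 0.407], [-0.258, 0.315, -0.913]]
```

Request:
arm_command(
  rows="1 -28 -10 -5 0 0 0; 1 -28 -10 -4 0 0 0; 1 0 0 0 0 0 -3; 1 0 -15 34 0 0 0; 1 0 -15 34 0 0 0",
)

```text
time_s: 2.33
position: [0.6578, -0.0716, 0.1672]
tool_rot: [[-0.742, -0.621, -0.253], [-0.67, 0.673, 0.312], [-0.023, 0.401, -0.916]]
ft_force: [-0.7, -0.7, -1.1]
grip_width: 0.0001
```

```bash
python3 mv.py .653 -.072 .075
```

```text
tip [ 0.6535 -0.0663  0.1517] y [-0.621  0.673  0.401] z [-0.253  0.312 -0.916] delta tool mm [  6.  -34.3  68.6] world-axes unit in tool [[-0.742, -0.67, -0.023], [-0.621, 0.673, 0.401], [-0.253, 0.312, -0.916]]
```

Request:
arm_command(
  rows="1 2 -12 23 0 0 0; 1 2 -12 23 0 0 0; 1 2 -11 22 0 0 0; 1 0 0 0 0 0 0; 1 0 0 0 0 0 0",
)

```text
time_s: 2.75
position: [0.6565, -0.0783, 0.0899]
tool_rot: [[-0.743, -0.618, -0.259], [-0.669, 0.673, 0.315], [-0.02, 0.407, -0.913]]
ft_force: [0.4, 0.3, 0.4]
grip_width: 0.0
```

```bash
python3 mv.py .632 -.049 .075; python3 - <<'E'
from h import *
I=[]
for n in("side","wrist"):
    im=eyes.get_image(n); cv2.imwrite(f"pics/{n}2.png",im[:,:,::-1])
    b=(270,150,370,275) if n=="side" else (190,140,430,380); im=im[b[1]:b[3],b[0]:b[2],::-1]
    I.append(cv2.resize(im,(400,500 if n=="side" else 400),interpolation=cv2.INTER_CUBIC))
I[1]=np.pad(I[1],((0,100),(0,0),(0,0))); cv2.imwrite("pics/v2.png",np.hstack(I)); print(readout.observe()["ft_force"])
E
```

```text
tip [ 0.6521 -0.0729  0.0744] y [-0.618  0.673  0.407] z [-0.259  0.315 -0.913] delta tool mm [-1.1 28.8 12.2] world-axes unit in tool [[-0.743, -0.669, -0.02], [-0.618, 0.673, 0.407], [-0.259, 0.315, -0.913]]
[0.94686947 0.52318763 0.48024166]
```

View pics/v2.png

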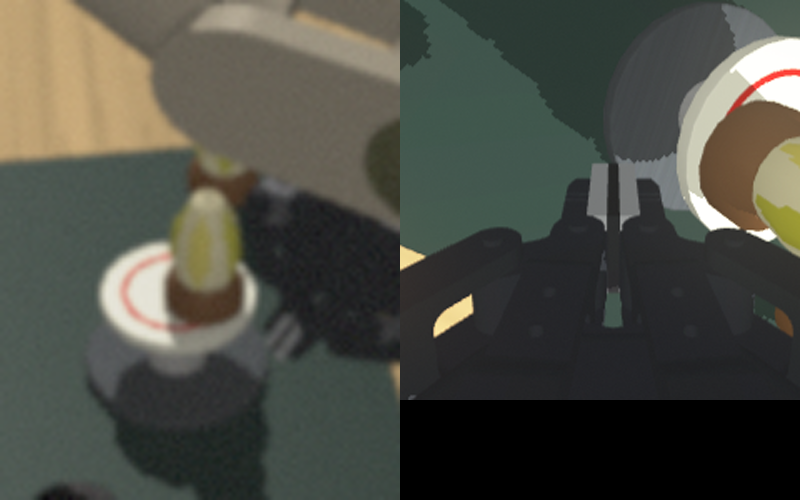

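Side view: fingertips at crop (285,335), beside the stand at root height and clear of the head. The wrist view is sharp, so I'll fit ring and root there.

```bash
cat > wf.py <<'E'
import sys
from h import *
def wfit(im,m,g):
    f=fitring(m,*ringpix(im,proj(m,[.6,-.014,ZT])[0],130))
    h=cv2.cvtColor(im,cv2.COLOR_RGB2HSV).astype(int)
    u=proj(m,[*g,ZT+.014])[0]
    k=((h[...,0]>=5)&(h[...,0]<16)&(h[...,1]>90)&(h[...,2]<170)&(h[...,2]>40)).astype(np.uint8)
    k=cv2.morphologyEx(k,cv2.MORPH_OPEN,np.ones((5,5),np.uint8))
    yy,xx=np.mgrid[:400,:640]; k[np.hypot(xx-u[0],yy-u[1])>85]=0
    n,l,st,_=cv2.connectedComponentsWithStats(k); k=(l==1+np.argmax(st[1:,4])).astype(np.uint8)
    con=max(cv2.findContours(k,0,1)[0],key=len)[:,0].astype(float)
    hull=cv2.convexHull(con.astype(np.int32))[:,0].astype(float)
    # root outline on con: silhouette of the widest cylinder; use hull boundary pixels
    d=np.array([cv2.pointPolygonTest(hull.astype(np.float32),tuple(map(float,p)),True) for p in con])
    e=con[np.abs(d)<1.2]; e=e[(e[:,0]>2)&(e[:,0]<637)&(e[:,1]>2)&(e[:,1]<397)]
    def res(c):
        P=np.r_[circ(c,ZT+.008,.024),circ(c,ZT+.020,.024),circ(c,ZT,.015)]
        H=cv2.convexHull(proj(m,P).astype(np.float32))
        return [cv2.pointPolygonTest(H,tuple(map(float,p)),True) for p in e]
    r=least_squares(res,g,loss="soft_l1",f_scale=1,diff_step=1e-4)
    return f,r.x,np.median(np.abs(r.fun)),len(e),e
if __name__=="__main__":
    t=sys.argv[1]; g=tuple(map(float,sys.argv[2:4]))
    m=eyes.camera_model("wrist"); im=eyes.get_image("wrist"); cv2.imwrite(f"pics/wrist{t}.png",im[:,:,::-1])
    f,hd,q,n,e=wfit(im,m,g); print("ring",f,"head",hd,q,n,"off mm",((hd-f[0])*1e3).round(1),"F",readout.observe()["ft_force"].round(1))
    im=im.copy(); im[e[:,1].astype(int),e[:,0].astype(int)]=(0,255,0)
    overlay("wrist",im,m,f[0],hd,f"pics/wf{t}.png",(240,60,640,360),2)
E
python3 wf.py 3 .614 -.0295
```

```text
ring (array([ 0.59852655, -0.01232899]), np.float64(0.0009154300439987629), 397) head [ 0.61199448 -0.02699935] 0.9564206264897246 134 off mm [ 13.5 -14.7] F [-0.   0.2 -0.1]
```

View pics/wf3.png

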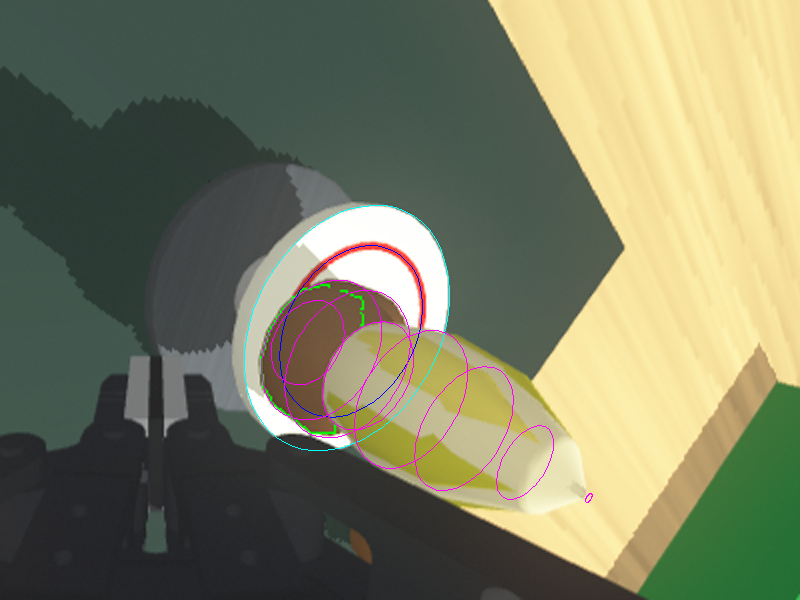

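Excellent fit: the offset is (13.5, -14.7) mm, exactly opposite the push direction. Advancing; 1 mm along the push is y 0.91, z 0.41.

Request:
arm_command(
  rows="1 -1 5.5 2.5 0 0 0; 1 -1 5.5 2.5 0 0 0; 1 0 3.6 1.6 0 0 0; 1 0 1.8 0.8 0 0 0; 1 0 0 0 0 0 0",
)

```text
time_s: 3.32
position: [0.6463, -0.064, 0.0903]
tool_rot: [[-0.743, -0.618, -0.257], [-0.669, 0.674, 0.314], [-0.021, 0.405, -0.914]]
ft_force: [0.1, -0.0, -0.7]
grip_width: 0.0003
```

```bash
python3 mv.py .612 -.027 .0744; python3 wf.py 4 .612 -.027
```

```text
tip [ 0.6419 -0.0587  0.0747] y [-0.618  0.674  0.405] z [-0.257  0.314 -0.914] delta tool mm [ 1.  39.7 17.9] world-axes unit in tool [[-0.743, -0.669, -0.021], [-0.618, 0.674, 0.405], [-0.257, 0.314, -0.914]]
ring (array([ 0.59855384, -0.01234334]), np.float64(0.0009087490694367181), 448) head [ 0.61213713 -0.02718805] 0.7856529172453972 140 off mm [ 13.6 -14.8] F [-0.1 -0.4  0.1]
```

View pics/wf4.png

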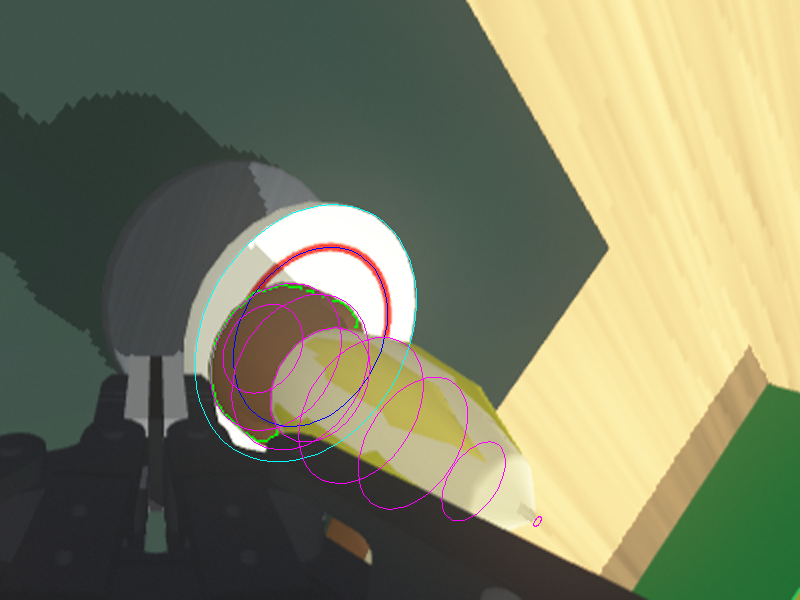

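Request:
arm_command(
  rows="1 0 0.9 0.4 0 0 0; 1 0 0.9 0.4 0 0 0; 1 0 0.9 0.4 0 0 0; 1 0 0.9 0.4 0 0 0; 1 0 0.9 0.4 0 0 0",
)

```text
time_s: 3.78
position: [0.6432, -0.0609, 0.0898]
tool_rot: [[-0.743, -0.618, -0.257], [-0.669, 0.674, 0.314], [-0.021, 0.405, -0.914]]
ft_force: [0.1, -0.5, 0.0]
grip_width: 0.0001
```

Request:
arm_command(
  rows="1 0 0.9 0.4 0 0 0; 1 0 0.9 0.4 0 0 0; 1 0 0.9 0.4 0 0 0; 1 0 0.9 0.4 0 0 0; 1 0 0.9 0.4 0 0 0",
)

```text
time_s: 4.2
position: [0.6399, -0.0572, 0.0898]
tool_rot: [[-0.743, -0.618, -0.257], [-0.669, 0.674, 0.314], [-0.021, 0.405, -0.914]]
ft_force: [1.1, -0.4, -0.1]
grip_width: 0.0
```

```bash
python3 mv.py .612 -.027 .0744; python3 wf.py 5 .612 -.027
```

```text
tip [ 0.6355 -0.0519  0.0743] y [-0.618  0.674  0.405] z [-0.257  0.314 -0.914] delta tool mm [ 0.8 31.3 13.8] world-axes unit in tool [[-0.743, -0.669, -0.021], [-0.618, 0.674, 0.405], [-0.257, 0.314, -0.914]]
ring (array([ 0.59854298, -0.01238287]), np.float64(0.000896713815457569), 478) head [ 0.61235317 -0.02736822] 1.0349040799192428 98 off mm [ 13.8 -15. ] F [ 0.4  0.8 -0.1]
```

Request:
arm_command(
  rows="1 0 0.9 0.4 0 0 0; 1 0 0.9 0.4 0 0 0; 1 0 0.9 0.4 0 0 0; 1 0 0.9 0.4 0 0 0; 1 0 0.9 0.4 0 0 0",
)

```text
time_s: 4.67
position: [0.6367, -0.0536, 0.0899]
tool_rot: [[-0.743, -0.618, -0.257], [-0.669, 0.674, 0.314], [-0.021, 0.405, -0.914]]
ft_force: [1.2, -0.6, -0.3]
grip_width: -0.0003
```

```bash
python3 mv.py .612 -.027 .0744; python3 wf.py 6 .611 -.025
```

```text
tip [ 0.6323 -0.0483  0.0743] y [-0.618  0.674  0.405] z [-0.257  0.314 -0.914] delta tool mm [ 0.8 26.9 11.8] world-axes unit in tool [[-0.743, -0.669, -0.021], [-0.618, 0.674, 0.405], [-0.257, 0.314, -0.914]]
ring (array([ 0.59859477, -0.01245019]), np.float64(0.0008916261017890835), 519) head [ 0.61052353 -0.02450662] 1.0618569215325397 103 off mm [ 11.9 -12.1] F [ 0.1 -0.5 -0. ]
```

View pics/wf6.png

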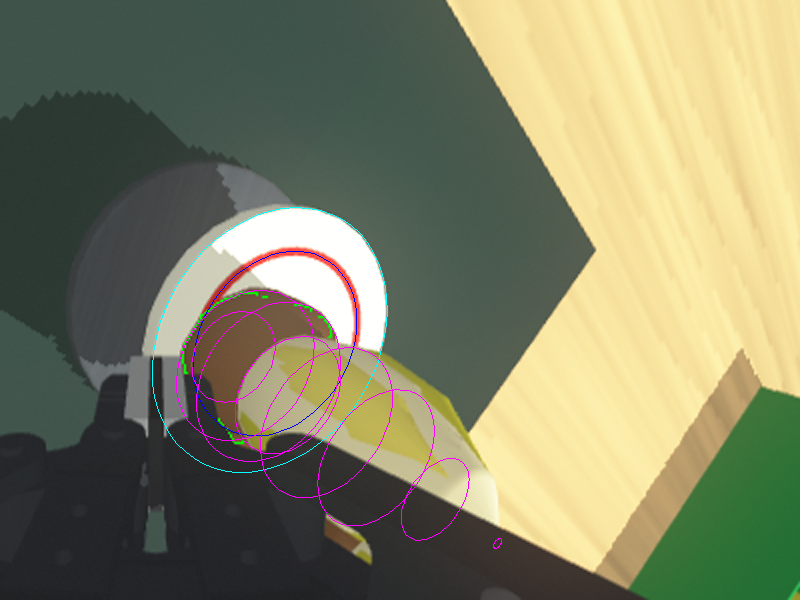

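Request:
arm_command(
  rows="1 0 1.1 0.5 0 0 0; 1 0 1.1 0.5 0 0 0; 1 0 1.1 0.5 0 0 0; 1 0 1.1 0.5 0 0 0; 1 0 1.1 0.5 0 0 0",
)

```text
time_s: 5.13
position: [0.6326, -0.049, 0.0898]
tool_rot: [[-0.743, -0.618, -0.257], [-0.669, 0.674, 0.314], [-0.021, 0.405, -0.914]]
ft_force: [-0.2, 0.1, 0.8]
grip_width: -0.0001
```

```bash
python3 mv.py .612 -.027 .0744; python3 wf.py 7 .606 -.020; python3 -c "
from h import *
for n in('top','side'): cv2.imwrite(f'pics/{n}7.png',eyes.get_image(n)[:,:,::-1])"
```

```text
tip [ 0.6282 -0.0437  0.0743] y [-0.618  0.674  0.405] z [-0.257  0.314 -0.914] delta tool mm [ 0.9 21.3  9.3] world-axes unit in tool [[-0.743, -0.669, -0.021], [-0.618, 0.674, 0.405], [-0.257, 0.314, -0.914]]
ring (array([ 0.59859794, -0.01245179]), np.float64(0.0009204456444286623), 649) head [ 0.60740654 -0.01954851] 1.5503819691950813 89 off mm [ 8.8 -7.1] F [ 1.6 -1.1  0.8]
```

Request:
arm_command(
  rows="1 0 1.1 0.5 0 0 0; 1 0 1.1 0.5 0 0 0; 1 0 1.1 0.5 0 0 0; 1 0 1.1 0.5 0 0 0; 1 0 1.1 0.5 0 0 0",
)

```text
time_s: 5.7
position: [0.6285, -0.0445, 0.0898]
tool_rot: [[-0.743, -0.618, -0.257], [-0.669, 0.674, 0.314], [-0.021, 0.405, -0.914]]
ft_force: [0.5, -1.5, -0.5]
grip_width: -0.0001
```

```bash
python3 mv.py .612 -.027 .0744; python3 wf.py 8 .604 -.018; python3 - <<'E'
from h import *
im=eyes.get_image("side"); m=eyes.camera_model("side"); cv2.imwrite("pics/side8.png",im[:,:,::-1])
f=fitring(m,*ringpix(im,proj(m,[.6,-.014,ZT])[0],28)); print(f)
overlay("side",im,m,f[0],None,"/tmp/a.png",(270,160,370,285),4); a=cv2.imread("/tmp/a.png"); b=cv2.resize(cv2.imread("pics/wf8.png")[150:600,:400],None,fx=1,fy=1)
cv2.imwrite("pics/v8.png",np.hstack([a,np.pad(b,((0,50),(0,0),(0,0)))]))
E
```

```text
tip [ 0.6242 -0.0392  0.0742] y [-0.618  0.674  0.405] z [-0.257  0.314 -0.914] delta tool mm [ 0.9 15.8  6.8] world-axes unit in tool [[-0.743, -0.669, -0.021], [-0.618, 0.674, 0.405], [-0.257, 0.314, -0.914]]
ring (array([ 0.59856535, -0.01247377]), np.float64(0.0009138855771501416), 631) head [ 0.60245449 -0.0146175 ] 1.4109704577115698 81 off mm [ 3.9 -2.1] F [ 0.6 -1.1  0.4]
(array([ 0.600134  , -0.01517837]), np.float64(0.0009534121757559941), 36)
```

View pics/v8.png

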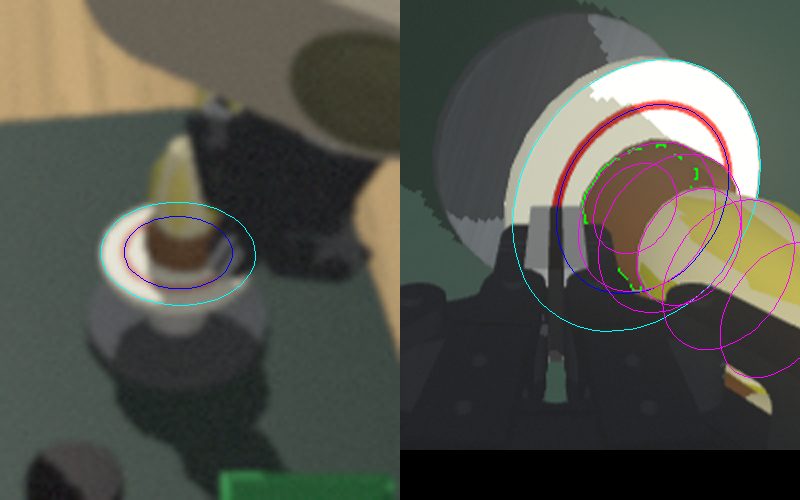

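Request:
arm_command(
  rows="1 0 1 0.45 0 0 0; 1 0 1 0.45 0 0 0; 1 0 1 0.45 0 0 0; 1 0 0.9 0.4 0 0 0; 1 0 0 0 0 0 0",
)

```text
time_s: 6.22
position: [0.6256, -0.0413, 0.0897]
tool_rot: [[-0.743, -0.618, -0.257], [-0.669, 0.674, 0.314], [-0.021, 0.405, -0.914]]
ft_force: [0.7, -0.9, 0.5]
grip_width: 0.0002
```

```bash
python3 mv.py .612 -.027 .0744; python3 wf.py 9 .600 -.014
```

```text
tip [ 0.6212 -0.036   0.0742] y [-0.618  0.674  0.405] z [-0.257  0.314 -0.914] delta tool mm [ 0.9 11.8  5. ] world-axes unit in tool [[-0.743, -0.669, -0.021], [-0.618, 0.674, 0.405], [-0.257, 0.314, -0.914]]
ring (array([ 0.56740393, -0.05421252]), np.float64(0.01049462611636658), 612) head [ 0.59942607 -0.011673  ] 0.7806996614418915 92 off mm [32.  42.5] F [-0.1 -1.1  1.8]
```

The head is about 1 mm from the ring's centre (the ring fit failed this time, so I used the previous one). Backing off to look unobstructed.

Request:
arm_command(
  rows="1 0 -1.8 -0.8 0 0 0; 1 0 -5.5 -2.4 0 0 0; 1 0 -9 -4 0 0 0; 1 0 -9 -4 0 0 0; 1 0 -9 -4 0 0 0",
)

```text
time_s: 6.68
position: [0.6513, -0.07, 0.0896]
tool_rot: [[-0.743, -0.618, -0.257], [-0.669, 0.674, 0.314], [-0.021, 0.405, -0.914]]
ft_force: [-0.1, -0.0, -0.3]
grip_width: -0.0
```

```bash
sed -i 's/np.median(P,0),loss/np.array([.5986,-.0125]),loss/' h.py; python3 wf.py 10 .5995 -.012
```

```text
ring (array([ 0.59870003, -0.01236294]), np.float64(0.0009426184721429173), 764) head [ 0.599089   -0.01152878] 0.6813083769944938 142 off mm [0.4 0.8] F [-0.6 -0.9 -0.8]
```

View pics/wf10.png

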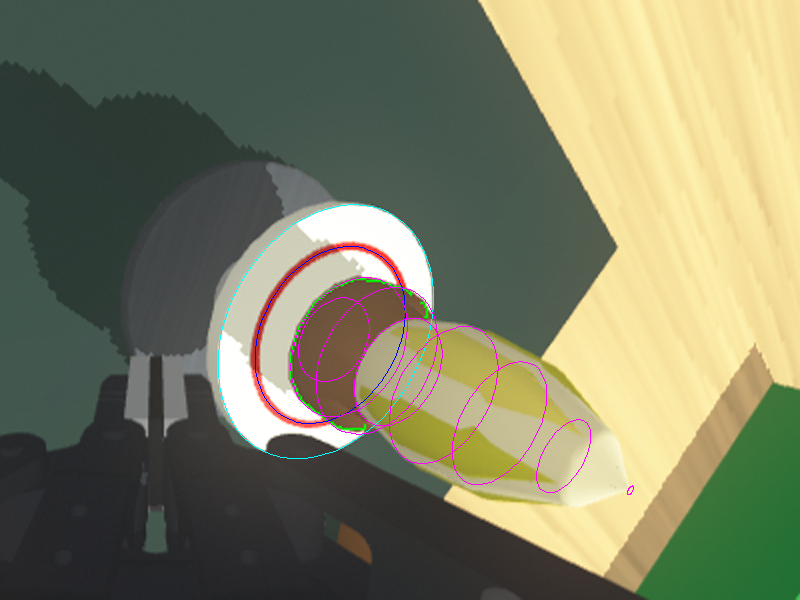

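Upright, 0.9 mm off centre with an even gap all round. Retreating up and away.

Request:
arm_command(
  rows="1 0 -18 -8 0 0 0; 1 0 -18 -8 0 0 0; 1 0 12 -27 0 0 0; 1 0 12 -27 0 0 0; 1 0 12 -27 0 0 0",
)

```text
time_s: 7.15
position: [0.6756, -0.1001, 0.1788]
tool_rot: [[-0.743, -0.617, -0.258], [-0.669, 0.674, 0.315], [-0.02, 0.406, -0.913]]
ft_force: [0.5, -0.3, 1.1]
grip_width: -0.0
```

Request:
arm_command(
  rows="1 0 12 -27 0 0 0; 1 0 12 -27 0 0 0; 1 0 0 0 0 0 0; 1 0 0 0 0 0 0; 1 0 0 0 0 0 0",
)

```text
time_s: 7.57
position: [0.6746, -0.1005, 0.2365]
tool_rot: [[-0.743, -0.617, -0.258], [-0.669, 0.674, 0.315], [-0.02, 0.406, -0.914]]
ft_force: [-0.5, 0.5, -1.2]
grip_width: 0.0003
```

```bash
python3 wf.py 11 .599 -.0115; python3 - <<'E'
from h import *
s=readout.observe(); print(s["time_s"],s["position"],s["ft_force"].round(1))
for n in("top","side"): cv2.imwrite(f"pics/{n}11.png",eyes.get_image(n)[:,:,::-1])
# bystanders: change between first and last pictures
for n,z in(("side",{"spare":(.645,.145),"flask":(.528,-.212),"punnet":(.647,-.2)}),("top",{"spare":(.645,.145),"flask":(.528,-.212),"punnet":(.647,-.2)})):
    a=cv2.imread(f"pics/{n}0.png").astype(float);b=cv2.imread(f"pics/{n}11.png").astype(float);m=eyes.camera_model(n)
    for k,c in z.items():
        x,y=proj(m,[*c,.05])[0].astype(int); w=np.s_[y-20:y+20,x-20:x+20]
        print(n,k,np.abs(a[w]-b[w]).mean().round(1),cv2.phaseCorrelate(a[w].mean(2),b[w].mean(2)))
E
python3 fit.py 11 .5995 -.0135
```

```text
ring (array([ 0.59874742, -0.01258022]), np.float64(0.0009344212817652126), 293) head [ 0.59915662 -0.01074507] 0.8085554199394664 68 off mm [0.4 1.8] F [-0.1 -0.   0. ]
7.6167 [ 0.67449177 -0.10049775  0.23595631] [-0.1 -0.   0. ]
side spare 12.2 ((-0.29228834992681385, 0.37615673043485387), 0.48505402476161563)
side flask 6.7 ((0.13386621832230006, -0.0748851770203558), 0.9975920831390563)
side punnet 5.5 ((-0.3101692502854121, -0.20244995398489252), 0.7830347325843313)
top spare 3.4 ((0.031703091661508864, 0.028241317792996767), 1.051944895705699)
top flask 70.2 ((-0.43850511056404073, 10.103693028216188), 0.11969575498137205)
top punnet 54.0 ((9.815767433597783, 1.6573988509011137), 0.3962594140914974)
top ring (array([ 0.60000697, -0.01342144]), np.float64(0.0012120491235297992), 151) head [ 0.5905 -0.0165] 0.5474404026973122 off mm [-9.50697051 -3.0785638 ]
side ring (array([ 0.59985611, -0.01485605]), np.float64(0.0010756259588033767), 52) head [ 0.6035 -0.0135] 0.9083109232936355 off mm [3.64389474 1.3560506 ]
joint (array([ 0.6035, -0.0135]), np.float64(0.7262610747154852))
```

Top view is occluded by the arm and its fit is useless. The side fit says 3.6 mm off in x. I'll move the arm clear and recheck.

Request:
arm_command(
  rows="1 28 -15 -13 0 0 0; 1 28 -15 -13 0 0 0; 1 28 -15 -13 0 0 0; 1 28 -15 -13 0 0 0; 1 28 -15 -13 0 0 0",
)

```text
time_s: 8.13
position: [0.6331, -0.2665, 0.263]
tool_rot: [[-0.743, -0.617, -0.258], [-0.669, 0.673, 0.315], [-0.021, 0.407, -0.913]]
ft_force: [0.7, -1.3, 0.5]
grip_width: -0.0003
```

Request:
arm_command(
  rows="1 28 -15 -13 0 0 0; 1 28 -15 -13 0 0 0; 1 28 -15 -13 0 0 0; 1 0 0 0 0 0 0; 1 0 0 0 0 0 0",
)

```text
time_s: 8.55
position: [0.6208, -0.3455, 0.2799]
tool_rot: [[-0.774, -0.585, -0.243], [-0.633, 0.698, 0.336], [-0.027, 0.413, -0.91]]
ft_force: [1.3, 0.6, -0.3]
grip_width: -0.0001
```

```bash
python3 - <<'E'
from h import *
for n in("top","side"):
    im=eyes.get_image(n); cv2.imwrite(f"pics/{n}12.png",im[:,:,::-1]); m=eyes.camera_model(n)
    a=cv2.imread(f"pics/{n}0.png").astype(float);b=cv2.imread(f"pics/{n}12.png").astype(float)
    for k,c in {"spare":(.645,.145),"flask":(.528,-.212),"punnet":(.647,-.2)}.items():
        x,y=proj(m,[*c,.05])[0].astype(int); w=np.s_[y-20:y+20,x-20:x+20]
        print(n,k,np.abs(a[w]-b[w]).mean().round(1),np.round(cv2.phaseCorrelate(a[w].mean(2),b[w].mean(2))[0],2))
    # side/top: head colour extents along root rows
E
python3 fit.py 12 .6 -.0135; python3 - <<'E'
from h import *
# brown root mid-column vs ring in side picture; full ring visible in the top picture: min gap
im=cv2.imread("pics/side12.png")[:,:,::-1].copy(); m=eyes.camera_model("side")
for z in (.010,.014,.018):
    u=proj(m,[.6,-.0145-.024,ZT+z])[0]; r=int(round(u[1])); h=cv2.cvtColor(im,cv2.COLOR_RGB2HSV)[r,290:345]
    print(r,"centre col",proj(m,[.6,-.0145,ZT+z])[0][0].round(1), "edges pred",proj(m,[[.576,-.0145,ZT+z],[.624,-.0145,ZT+z]])[:,0].round(1)); print([(290+i,*map(int,v)) for i,v in enumerate(h) if 10<i<45])
    break
E
```

```text
top spare 3.4 [ 0.11 -0.03]
top flask 29.6 [-0.9 -0.3]
top punnet 3.6 [0.14 0.02]
side spare 26.6 [-1.05  5.11]
side flask 7.9 [-0.12 -0.06]
side punnet 7.9 [ 0.08 -0.09]
top ring (array([ 0.60000744, -0.01337692]), np.float64(0.0011946344134086016), 148) head [ 0.5905 -0.0165] 0.5473884140550808 off mm [-9.50743648 -3.12308269]
side ring (array([ 0.60017573, -0.01501735]), np.float64(0.0010806148917213048), 45) head [ 0.5995 -0.0145] 0.5534851621808143 off mm [-0.6757347   0.51734976]
joint (array([ 0.5995, -0.0145]), np.float64(0.5494396371207966))
226 centre col 314.1 edges pred [303.8 324.4]
[(301, 9, 65, 227), (302, 6, 79, 226), (303, 11, 51, 225), (304, 16, 37, 211), (305, 23, 27, 163), (306, 24, 26, 140), (307, 24, 29, 131), (308, 24, 33, 124), (309, 22, 40, 114), (310, 18, 53, 106), (311, 14, 66, 96), (312, 14, 72, 92), (313, 11, 71, 90), (314, 16, 73, 87), (315, 15, 74, 89), (316, 16, 81, 88), (317, 16, 74, 93), (318, 16, 65, 98), (319, 18, 48, 106), (320, 21, 37, 117), (321, 23, 34, 126), (322, 26, 29, 130), (323, 24, 28, 136), (324, 19, 31, 142), (325, 12, 50, 164), (326, 7, 73, 195), (327, 6, 72, 213), (328, 14, 44, 215), (329, 22, 30, 212), (330, 24, 28, 192), (331, 25, 30, 163), (332, 22, 35, 133), (333, 22, 44, 110), (334, 20, 44, 104)]
```

```bash
python3 -c "
from rig import env,readout
print(readout.observe()['qvel'].round(2)); print(env.close_job())"
```

```text
[ 0.99 -0.61 -0.27 -0.06  0.18  0.07]
the job is handed in; nothing more can be done
None
```

The chicory head now stands upright in the middle of the red ring. I slid it there with one slow push of the shut fingertips on its root, about 20 mm, then withdrew the hand. I handed the job in at about 8.7 s of robot time.

**Position:** The close wrist view after backing off put the head 0.9 mm from the ring's centre, against the 6 mm allowed. A later, farther wrist view gave 1.9 mm. In the last side picture the brown root was centred to about 1 mm across that view.

**Force:** The wrist force readings at the end of each move stayed within about 2 N, which is close to the sensor's noise.

**Checks that failed or disagreed:**
- My outline fit in the last top picture was unusable (9.5 mm off at poor overlap). I put this down to the red ring being caught in the mask.
- The side outline fit read 3.6 mm off while the arm was still close, then 0.7 mm off at poor overlap once it was clear.
- One wrist ring fit failed from a bad starting guess. I fixed the guess and the fit worked again.

**Other things on the mat:** The punnet showed no shift in either picture. The spare chicory was unchanged in the top view and the flask in the side view. The arm or its shadow probably covered the spare in the side view and the flask in the top view, but I had no picture views left to confirm that.

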